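# Turn a drive caddy over with a lifter

## Robot

A 6-joint arm with a two-finger parallel gripper is mounted at the origin on the work surface. World frame = base frame: x ahead of the robot, y to its left, z up, the work surface at z = 0. Lengths are in m, angles in rad, forces in N, time in s.
With the tool pointing down it reaches from about 0.2 to 0.875 m from the base axis. Payload 3.4 kg.
Tool frame: the origin (TCP) lies midway between the tips of the shut fingers; the grasp point (between the pads) lies 19 mm behind it (robot.tcp_to_grasp is the distance from the TCP to the grasp point, in m); z points along the fingers, y is the line along which they close (so a half turn about z gives the same grasp; the last joint's range is limited). The gripper opens to 94 mm and grips with 3 to 60 N. Pads are 16 mm wide; open, the fingers measure 119 mm over their backs; the gripper's body (75 mm by 177 mm) begins 78 mm behind the grasp point.
Start: joints at [0.995, 0.276, 1.505, -0, 1.361, -0.121], TCP at [0.253, 0.517, 0.205] pointing down, gripper open.
Joint ranges: [-2.89, 2.89], [-0.75, 2.08], [0.22, 2.7], [-1.18, 4.32], [0.11, 2.71], [-2.7, 2.7]. Speed limits (rad/s): [2.57, 2.57, 3.14, 3.14, 3.14, 3.14].

## Interface

Orientations are given as a unit quaternion [x, y, z, w].
In Python, from workcell import robot gives the robot as it stands.
- The arm moves only by the shell command python3 -m creep 'ROWS' [FORCE]. ROWS is text: rows parted by semicolons, each of 7 numbers parted by spaces: the turn, a rotation vector about the tool's x, y, z in degrees, then the shift along the tool's x, y, z in mm, then the finger opening in mm, from 0 to 94. In form: rx ry rz dx dy dz hand; .... A call has 1 to 20 rows; each row shifts and turns the commanded pose from where the row before left it, along the tool's axes as they then stand; what a row does not reach is not made up. A row lasts 1/12 s, in which the tool goes at most 41.7 mm and 7.16 degrees, less where a joint would pass 70% of its speed; a pose out of reach is approached as far as the arm can. A call is refused whole if a number of a shift passes 41.7 or a number of a turn 7.16, either way. A call with a gripper value outside its range is refused whole. The fingers move at their own pace and stop on an object; FORCE is the grip in N (left out, the last holds). Time passes only in rows, so rows that do not move let the fingers close. It gives the time, the measured TCP pose, the force, the opening and the grip force at its end, in the units of the state.
- robot.get_obs(): the state, without advancing time (a new reading comes with each control period).
- robot.get_image(name): name is "side" or "top" or "wrist"; returns a dict with "img" (400x640x3 uint8, red, green, blue), "depth" (400x640 float32, m along the optical axis (not along the pixel's ray), 0 where there is no reading), "fx", "fy", "cx", "cy" (pixels), "k1" (the pictures are not rectified: a ray, as slopes to the right and down, at radius r is drawn at 1 + k1 r^2 times it, then the intrinsics apply), "pose" (4x4, takes a point from camera to world coordinates); the wrist camera has in their place "T_tool_cam" (4x4, takes a point from camera to tool coordinates, whose origin is the TCP and whose axes are the flange's). Camera axes: x right, y down, z forward; pixel columns grow to the right and rows downward; lengths in m; the calibration is good to about 2 mm. A picture is of the moment at which its call begins: read the wrist's pose just before it.
- robot.sign_off(): hands the job in; it is judged then, once.
Trained networks look in the newest picture that a camera, given by its name, has taken for a name from the list of things; names that differ only in an ending like _2 or _b are one class to them, and where a whole thing is asked for, a point or a joint stands for the part that bears it (a point fixed in the world has none). Each returns a list of dicts, best first, with "p" (0 to 1); they miss things now and then, are a little off and sometimes report something else, mostly with a low value. They report only what shows in the picture. A call takes as long as a camera call. They do not tell look-alikes from the thing itself.
- robot.cut_out(query, camera): "pixels" (400x640 bool, what is visible of it) and "position" ([column, row] in pixels, amid what is visible of it).
- robot.spot_point(query, camera): "position" ([column, row] in pixels: a listed point, or the origin of a listed thing).
The state is a dict: "time": time; "qpos": joint angles; "qd": joint speeds; "joint_torque": joint torques, N m; "tool_pos": TCP position; "orientation": TCP orientation; "wrist_force": force on the tool from outside, world axes, zero at the start; "wrist_torque": the same for the moment, N m; "opening": finger opening in m; "grasp_force": force on a finger pad.
Only numpy, scipy, OpenCV 4.12 (cv2) and the standard library are available. Lean on these libraries where they do the work, as an engineer would, in place of code of your own. Each camera call takes 0.05 s, during which the arm holds its last target. There are 200 camera calls.

## Task

Pick up the lifter by its grip, slide its blade along the mat under the near edge of the drive caddy, press the caddy home against the edge of the cork deck with a light, steady push of about 5 newtons for half a second, then tilt it up and over with the blade, so that it lies flat on the cork with its rails up. Touch the caddy only with the lifter, never raise it clear of the mat or push it hard, leave the other things on the desk alone, and finally stand the lifter back on the bare desk beside the mat, blade flat, and let go.

Things in the scene. Friction and masses are not known exactly. Their poses are not given: they have to be found in the camera images.
- mat: Fixed grey plastic base plate of a service mat, 3 mm thick, 360 (x) by 160 mm (y). Origin: at desk height, under its centre; x points away from the robot, z up. On its far half a cork deck is clamped, 140 (x) by 160 by 8 mm (top 11 mm over the desk), its near face an upright step across the plate. The clamp is adjustable: the step lies anywhere from x = 0 to 40 mm, not reported.
- caddy_mid (a point): Centre of the loose drive caddy (about 90 g, 9 mm high): aluminium plate 70 (x) by 100 (y) by 5 mm on two black rails along y, each 90 long, 8 wide, 4 mm high, centred 20 mm either side of the middle. z points from rail side to plain side: up at the start, down when turned over. It starts on the plastic a little before the cork step, up to 0.1 rad askew.
- caddy_lip (a point): Middle of the caddy's near edge, on the plate's underside. The plate overhangs its rail by 11 mm here, with a 4 mm gap over the mat that takes the blade. The far edge is alike. Seated against the cork step and tilted up about its far edge, the caddy tips over of its own weight a little past upright and lands on the cork.
- lifter_grip (a point): Middle of the grip of the loose lifter (about 110 g), 65 mm above the blade's underside. Flat polished steel blade (friction about 0.25) 85 (x) by 44 (y) by 2 mm, upright black grip 22 (x) by 14 mm (y) on it, 98 mm high overall (top 8 mm: cap 26 by 18 mm). x points along the blade to its front edge, z up. Front edge 63 mm ahead of the grip's axis, back edge 22 mm behind it.
- lifter_tip (a point): Middle of the front edge of the lifter's blade, on its underside; same axes as the lifter's grip.
- mug: Bystander: loose white mug, 72 mm across, 85 mm tall, handle at its +y; origin at the centre of its foot.
- bottle: Bystander: loose clear bottle with an orange cap, 62 mm across, 190 mm tall; origin at the centre of its foot.
- driver: Bystander: loose screwdriver with a black handle, 160 mm long, lying along its x.
There are look-alikes about, which are no part of the job. Leave any orange or purple look-alike of the part that bears caddy_mid alone.

How it is judged:
On the way, in this order (a step that is already met when the one before it is completed fails the run):
1. the lifter, with its blade low, presses the flat caddy home against the cork step with 1.5 to 10 N (contact force between lifter and caddy between 1.5 and 10 N and angle between caddy_mid's own z axis and vertical below 0.06 rad and height (world z) of lifter_tip below 0.008 m), for 0.3 s.
2. the lifter's blade holds the caddy tilted up by more than 30 degrees (angle between caddy_mid's own z axis and vertical between 0.52 and 1.5 rad and contact force between lifter and caddy above 0.05 N), for 0.2 s.
3. the caddy lies turned over on the cork deck (angle between caddy_mid's own z axis and vertical above 3 rad and height (world z) of caddy_mid between 0.0135 and 0.02 m and x of caddy_mid in the frame of mat between 0.01 and 0.16 m and y of caddy_mid in the frame of mat between -0.06 and 0.06 m and linear speed of caddy below 0.02 m/s), for 0.2 s.
At the end, for the whole second after the job is handed in: The caddy rests flat on the cork deck, rails up (within 0.1 rad), its centre 10 to 160 mm beyond the mat's centre and within 60 mm of the mat's midline; the lifter stands at rest on the bare desk, blade flat (within 2 mm and 0.06 rad) (angle between caddy_mid's own z axis and vertical above 3.04 rad and height (world z) of caddy_mid between 0.0135 and 0.02 m and x of caddy_mid in the frame of mat between 0.01 and 0.16 m and y of caddy_mid in the frame of mat between -0.06 and 0.06 m and linear speed of each of caddy, lifter below 0.01 m/s and angle between lifter_grip's own z axis and vertical below 0.06 rad and height (world z) of lifter_tip below 0.002 m and height (world z) of lifter_grip below 0.067 m); the robot touches nothing.
It fails at once if the gripper or arm touches the caddy (contact force between any of the fingers, the arm and caddy above 0.3 N).
It fails at once if the lifter forces the caddy with more than 15 N (contact force between lifter and caddy above 15 N).
It fails at once if the lifter is pressed on the mat with more than 20 N (contact force between lifter and mat above 20 N).
It fails at once if the caddy is raised clear of the mat (height (world z) of caddy_mid above 0.075 m).
It fails at once if a bystander is moved by more than 15 mm (distance of any of mug, bottle, driver from where it was at the start of the episode above 0.015 m).
It also fails if it takes over 72 s, if anything falls off the work surface, if the arm or the gripper's body presses on something with over 40 N, if the wrist force passes 120 N, or if a joint passes its speed limit or range.

## Working session

There is one attempt and no reset: what is moved stays moved. The work goes in short steps, Python scripts to look and compute and a shell command to move; the robot and the scene stay as the last step left them, time stands still between calls to the robot, and variables do not carry over. Pictures are saved under pics/ and viewed, at most 10 in all, crops included, and the job is handed in when it is done.

```bash
ls; mkdir -p pics
cat > h.py <<'E'
import numpy as np, cv2
from scipy.spatial.transform import Rotation as R
from workcell import robot
def cam(name):
    o=robot.get_obs(); d=robot.get_image(name)
    if 'pose' in d: T=np.array(d['pose'])
    else:
        W=np.eye(4); W[:3,:3]=R.from_quat(o['orientation']).as_matrix(); W[:3,3]=o['tool_pos']
        T=W@np.array(d['T_tool_cam'])
    return d,T
def ray(d,T,p):
    K=np.array([[d['fx'],0,d['cx']],[0,d['fy'],d['cy']],[0,0,1.]])
    u=cv2.undistortPoints(np.array([[p]],float),K,np.array([d['k1'],0,0,0.]))[0,0]
    return T[:3,3],T[:3,:3]@np.array([u[0],u[1],1.])
def atz(d,T,p,z):
    o,v=ray(d,T,p); return o+v*(z-o[2])/v[2]
def atdepth(d,T,p):
    o,v=ray(d,T,p); c,r=int(round(p[0])),int(round(p[1])); w=d['depth'][max(r-1,0):r+2,max(c-1,0):c+2]; w=w[w>0]
    return o+v*np.median(w) if len(w) else None
def proj(d,T,P):
    q=np.linalg.inv(T)@np.append(P,1); x,y=q[:2]/q[2]; s=1+d['k1']*(x*x+y*y)
    return d['fx']*x*s+d['cx'],d['fy']*y*s+d['cy']
def save(d,f,crop=None,k=1):
    im=d['img'][...,::-1]
    if crop: x0,y0,x1,y1=crop; im=im[y0:y1,x0:x1]
    cv2.imwrite('pics/'+f,cv2.resize(im,None,fx=k,fy=k,interpolation=cv2.INTER_CUBIC))
E
python3 - <<'E'
from h import *
np.set_printoptions(precision=4,suppress=True)
for n in ['top','side']:
    d,T=cam(n); save(d,n+'0.png'); print(n,T[:3,3])
    for q,z in [('mat',0),('caddy_mid',.0075),('caddy_lip',.007),('lifter_grip',.065),('lifter_tip',0),('mug',0),('bottle',0),('driver',.01)]:
        for r in robot.spot_point(q,n)[:3]:
            print(q,round(r['p'],2),np.round(r['position'],1),atz(d,T,r['position'],z),atdepth(d,T,r['position']))
o=robot.get_obs(); print(o['tool_pos'],o['orientation'],R.from_quat(o['orientation']).as_matrix())
E
```

```text
pics
top [ 0.3627 -0.056   1.4666]
mat 0.66 [306.1 157.8] [0.6424 0.0449 0.    ] [0.6418 0.0447 0.0034]
caddy_mid 0.96 [379.2 174.4] [ 0.5912 -0.1815  0.0075] [ 0.5912 -0.1816  0.0074]
caddy_mid 0.93 [350.7 256.3] [ 0.3398 -0.096   0.0075] [ 0.3399 -0.0959  0.0128]
caddy_mid 0.89 [303.8 171. ] [0.5996 0.0508 0.0075] [0.599  0.0505 0.0113]
caddy_lip 0.96 [301.9 182.4] [0.5641 0.0561 0.007 ] [0.5634 0.0557 0.0119]
caddy_lip 0.64 [361.9 255.6] [ 0.3424 -0.1299  0.007 ] [ 0.3424 -0.1297  0.0097]
caddy_lip 0.62 [378.9 191.1] [ 0.5395 -0.1808  0.007 ] [ 0.5405 -0.1815 -0.001 ]
lifter_grip 0.72 [220.  216.9] [0.451  0.2921 0.065 ] [0.4509 0.2919 0.0657]
lifter_tip 0.8 [225.8 196.2] [0.5196 0.2923 0.    ] [0.5195 0.292  0.0011]
mug 0.74 [419.6 216.4] [ 0.4637 -0.306   0.    ] [ 0.4634 -0.3052  0.0048]
bottle 0.7 [451.6 170.9] [ 0.6056 -0.4057  0.    ] [ 0.5882 -0.3806  0.1053]
bottle 0.64 [224.2 196.5] [0.5186 0.2973 0.    ] [0.5184 0.2967 0.0022]
driver 0.56 [219.2 155.7] [0.645  0.3151 0.01  ] [0.6469 0.3176 0.0002]
side [ 0.0919 -0.5327  0.7945]
mat 0.28 [271.2 133.5] [0.6409 0.3387 0.   
[... 387 characters left out ...]
007 ] [ 0.3513 -0.1345  0.001 ]
caddy_lip 0.58 [371.  251.7] [ 0.5574 -0.1797  0.007 ] [ 0.5559 -0.1809  0.0095]
lifter_grip 0.86 [222.3 149.9] [0.4512 0.2936 0.065 ] [0.45   0.2907 0.0675]
lifter_tip 0.92 [243.6 153.6] [ 0.5229  0.3126 -0.    ] [0.5216 0.3101 0.0024]
mug 0.72 [381.  311.6] [ 0.4682 -0.3001  0.    ] [ 0.4354 -0.3204  0.0693]
bottle 0.94 [465.5 306.7] [ 0.6152 -0.408   0.    ] [ 0.5794 -0.4165  0.0543]
bottle 0.36 [317.1 191.8] [0.5894 0.0552 0.    ] [0.5808 0.045  0.0138]
driver 0.67 [272.6 135.5] [0.6315 0.317  0.01  ] [0.637  0.3256 0.0021]
[0.2526 0.5166 0.2055] [0.2254 0.9743 0.0001 0.    ] [[-0.8984  0.4393  0.0001]
 [ 0.4393  0.8984  0.0001]
 [-0.      0.0001 -1.    ]]
```

View pics/top0.png

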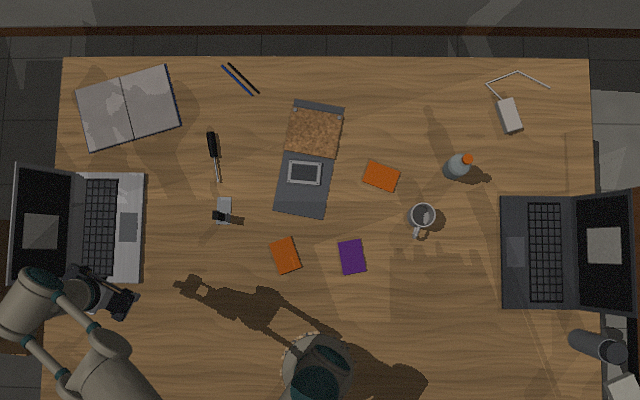

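View pics/side0.png

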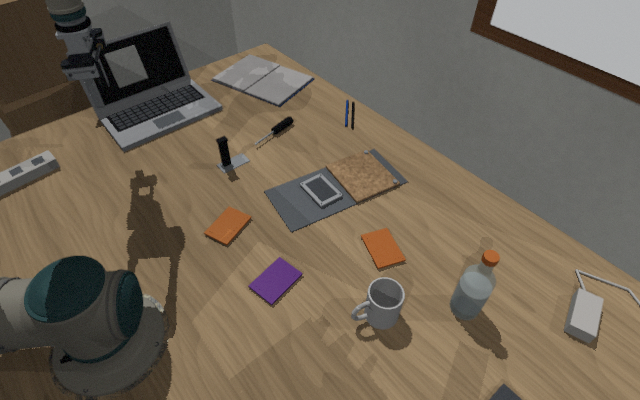

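The pictures show the mat around (310,160), with the cork at its far end. The real caddy is the grey plate at (304,172), and the lifter is at (222,213) with its blade towards the mat's far end. The orange plates at (380,175) and (285,255) and the purple one at (352,256) are look-alikes. Next I'll measure yaws.

```bash
cat >> h.py <<'E'
def rect(d,T,m,z):
    m=m.astype(np.uint8); n,l,s,_=cv2.connectedComponentsWithStats(m); m=(l==1+np.argmax(s[1:,4]))
    ys,xs=np.nonzero(m); P=np.array([atz(d,T,(x,y),z)[:2] for x,y in zip(xs,ys)])*1000
    (c,wh,a)=cv2.minAreaRect(P.astype(np.float32)); return np.round(c,1),np.round(wh,1),round(a,2)
E
python3 - <<'E'
from h import *
np.set_printoptions(precision=4,suppress=True)
d,T=cam('top')
for q,z in [('mat',.003),('caddy_mid',.012),('lifter_grip',.002)]:
    for r in robot.cut_out(q,'top')[:4]:
        print(q,round(r['p'],2),np.round(r['position']),rect(d,T,r['pixels'],z))
E
```

```text
mat 0.81 [307. 150.] (array([643.1,  37.9]), array([163. , 362.6]), 80.03)
caddy_mid 0.95 [354. 258.] (array([339.8, -98.3]), array([99.4, 70.9]), 11.72)
caddy_mid 0.92 [305. 172.] (array([595.6,  49.4]), array([100.3,  70.1]), 85.34)
caddy_mid 0.66 [380. 174.] (array([ 586.3, -187.3]), array([102.3,  74.2]), 69.32)
lifter_grip 0.76 [224. 214.] (array([476.6, 304.3]), array([56.9, 81.9]), 88.5)
lifter_grip 0.74 [420. 216.] (array([ 460.1, -301.8]), array([ 77.2, 105.7]), 43.08)
```

```bash
python3 -m creep '0 0 -6.5 0 0 0 94; 0 0 -6.5 0 0 0 94; 0 0 -6.5 0 0 0 94; 0 0 -6.5 0 0 0 94; 0 0 0 -18.7 -22.7 -4.5 94; 0 0 0 -18.7 -22.7 -4.5 94; 0 0 0 -18.7 -22.7 -4.5 94; 0 0 0 -18.7 -22.7 -4.5 94; 0 0 0 -18.7 -22.7 -4.5 94; 0 0 0 -18.7 -22.7 -4.5 94; 0 0 0 -18.7 -22.7 -4.5 94; 0 0 0 -18.7 -22.7 -4.5 94; 0 0 0 -18.7 -22.7 -4.5 94; 0 0 0 -18.7 -22.7 -4.5 94; 0 0 0 0 0 0 94; 0 0 0 0 0 0 94'
python3 - <<'E'
from h import *
np.set_printoptions(precision=4,suppress=True)
o=robot.get_obs(); print(o['tool_pos'],R.from_quat(o['orientation']).as_matrix(),o['wrist_force'])
d,T=cam('wrist'); save(d,'w1.png'); print(d['T_tool_cam'],T[:3,3],d['fx'])
for q,z in [('lifter_grip',.065),('lifter_tip',0),('caddy_lip',.007)]:
    for r in robot.spot_point(q,'wrist')[:2]:
        print(q,round(r['p'],2),np.round(r['position'],1),atz(d,T,r['position'],z),atdepth(d,T,r['position']))
    for r in robot.cut_out(q,'wrist')[:1]: print(rect(d,T,r['pixels'],.002))
E
```

```text
time: 2.43
tool_pos: [0.4402, 0.2886, 0.2506]
orientation: [0.002, 1.0, 0.0, 0.0]
wrist_force: [0.7, 0.1, -0.0]
opening: 0.0935
grasp_force: 0.0
[0.4402 0.2886 0.2506] [[-1.      0.0039  0.0002]
 [ 0.0039  1.      0.0006]
 [-0.0002  0.0006 -1.    ]] [ 0.6519  0.132  -0.012 ]
[[ 0.0004 -0.9693 -0.2457  0.0718]
 [ 1.      0.0004 -0.     -0.0013]
 [ 0.0001 -0.2457  0.9693 -0.1785]
 [ 0.      0.      0.      1.    ]] [0.3684 0.2875 0.4292] 278.09740393718533
lifter_grip 0.68 [328.9 195.5] [0.4569 0.2957 0.065 ] [0.449  0.295  0.0974]
lifter_grip 0.32 [327.9 219.9] [0.4915 0.2944 0.065 ] [0.5129 0.2956 0.0015]
(array([474.8, 297.3]), array([44.4, 83.3]), 89.41)
lifter_tip 0.6 [328.7 220. ] [0.5136 0.297  0.    ] [0.5131 0.2969 0.0016]
(array([475.7, 296.9]), array([43.4, 85. ]), 89.41)
caddy_lip 0.95 [181.1 247.9] [0.5583 0.0553 0.007 ] [0.5601 0.0531 0.003 ]
caddy_lip 0.93 [ 39.2 245. ] [ 0.552  -0.1734  0.007 ] [ 0.5524 -0.1744  0.006 ]
(array([577.8,  34.8]), array([74.1, 89.6]), 44.22)
```

View pics/w1.png

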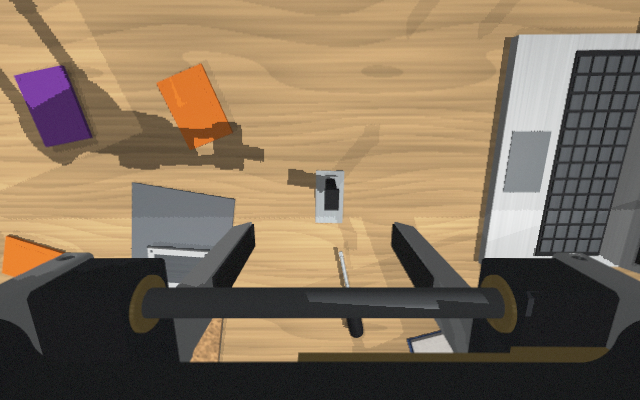

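```bash
python3 -m creep '0 0 0 -12.8 7.5 0 94; 0 0 0 0 0 30 94; 0 0 0 0 0 30 94; 0 0 0 0 0 30 94; 0 0 0 0 0 30 94; 0 0 0 0 0 30 94; 0 0 0 0 0 30 94; 0 0 0 0 0 25 94; 0 0 0 0 0 15 94; 0 0 0 0 0 0 94; 0 0 0 0 0 0 50;0 0 0 0 0 0 30; 0 0 0 0 0 0 20' 20
python3 - <<'E'
from h import *
np.set_printoptions(precision=4,suppress=True)
o=robot.get_obs(); print(o['tool_pos'],o['wrist_force'],o['wrist_torque'],o['opening'],o['grasp_force'])
d,T=cam('wrist'); save(d,'w2.png',(200,100,460,300),3)
for r in robot.cut_out('lifter_grip','wrist')[:1]: print(rect(d,T,r['pixels'],.002))
E
```

```text
time: 3.87
tool_pos: [0.4533, 0.2977, 0.032]
orientation: [0.0, 1.0, 0.001, 0.001]
wrist_force: [0.2, -0.5, 0.5]
opening: 0.0777
grasp_force: 0.0
[0.4533 0.2977 0.032 ] [ 0.1607 -0.498   0.5013] [ 0.064  -0.0402 -0.0033] 0.07772970532288752 0.0
(array([472.1, 297.3]), array([45.1, 80.9]), 89.34)
```

View pics/w2.png

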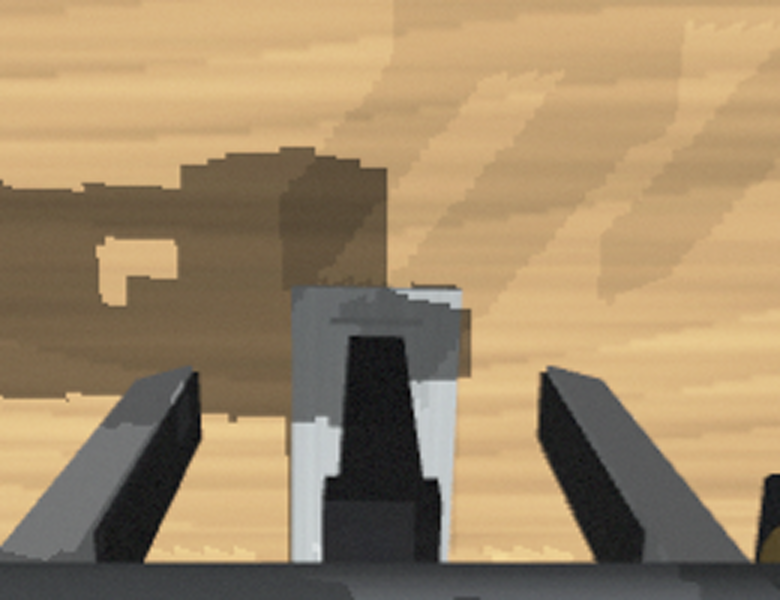

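```bash
python3 -m creep '0 0 0 0 0 0 10;0 0 0 0 0 0 10;0 0 0 0 0 0 10;0 0 0 0 0 0 10;0 0 0 0 0 0 10;0 0 0 0 0 0 10;0 0 0 0 0 0 10;0 0 0 0 0 0 10;0 0 0 0 0 0 10;0 0 0 0 0 0 10;0 0 0 0 0 0 10;0 0 0 0 0 0 10;0 0 0 0 0 0 10;0 0 0 0 0 0 10' 50
python3 - <<'E'
from h import *
np.set_printoptions(precision=4,suppress=True)
o=robot.get_obs(); print(o['tool_pos'],o['wrist_force'],o['wrist_torque'],o['opening'],o['grasp_force'])
d,T=cam('wrist')
for r in robot.cut_out('lifter_grip','wrist')[:1]: print(rect(d,T,r['pixels'],.002))
print(atz(d,T,(325,196.3),.002))
m=robot.cut_out('lifter_grip','wrist')[0]['pixels']; 
c=np.nonzero(m[:,310])[0].min(),np.nonzero(m[:,345])[0].min(); print(c,[atz(d,T,(u,v),.002) for u,v in zip((310,345),c)])
E
```

```text
time: 5.13
tool_pos: [0.4522, 0.2969, 0.0304]
orientation: [0.001, 1.0, 0.0, -0.0]
wrist_force: [0.3, -0.2, -1.3]
opening: 0.0173
grasp_force: 49.9
[0.4522 0.2969 0.0304] [ 0.2722 -0.2162 -1.3095] [ 0.0205 -0.0674 -0.0298] 0.017344122691225563 49.88069951534271
(array([470.9, 298. ]), array([43.5, 76.6]), 89.97)
[0.4312 0.2974 0.002 ]
(np.int64(198), np.int64(198)) [array([0.4326, 0.2859, 0.002 ]), array([0.4326, 0.3127, 0.002 ])]
```

```bash
python3 -m creep '0 0 0 0 0 -10 10;0 0 0 0 0 -30 10;0 0 0 0 0 -30 10;0 0 0 -1.7 -12.4 0 10;0 0 0 -1.7 -22.4 0 10;0 0 0 -1.7 -22.4 0 10;0 0 0 -1.7 -22.4 0 10;0 0 0 -1.7 -22.4 0 10;0 0 0 -1.7 -22.4 0 10;0 0 0 -1.7 -22.4 0 10;0 0 0 -1.7 -22.4 0 10;0 0 0 -1.7 -22.4 0 10;0 0 0 -1.7 -22.4 0 10;0 0 0 0 -10 0 10;0 0 5 0 0 0 10;0 0 5 0 0 0 10;0 0 0 0 0 0 10;0 0 0 0 0 0 10;0 0 0 0 0 0 10'
python3 - <<'E'
from h import *
np.set_printoptions(precision=4,suppress=True)
o=robot.get_obs(); print(o['tool_pos'],R.from_quat(o['orientation']).as_matrix()[:,:2].T,o['wrist_force'],o['opening'])
d,T=cam('wrist'); save(d,'w3.png',(120,100,520,400),2)
for q,z in [('caddy_mid',.012),('lifter_grip',.07),('mat',.003)]:
    for r in robot.cut_out(q,'wrist')[:3]: print(q,round(r['p'],2),np.round(r['position']),rect(d,T,r['pixels'],z))
for q,z in [('caddy_lip',.007),('lifter_tip',.07)]:
    for r in robot.spot_point(q,'wrist')[:2]: print(q,round(r['p'],2),np.round(r['position']),atz(d,T,r['position'],z),atdepth(d,T,r['position']))
d,T=cam('top'); save(d,'t3.png',(240,80,370,240),4)
for q,z in [('caddy_mid',.012),('mat',.003)]:
    for r in robot.cut_out(q,'top')[:3]: print(q,round(r['p'],2),np.round(r['position']),rect(d,T,r['pixels'],z))
E
```

```text
time: 6.87
tool_pos: [0.4688, 0.0731, 0.1005]
orientation: [0.087, 0.996, 0.0, -0.0]
wrist_force: [1.3, -0.3, -1.6]
opening: 0.0175
grasp_force: 49.9
[0.4688 0.0731 0.1005] [[-0.985   0.1726  0.0001]
 [ 0.1726  0.985   0.0002]] [ 1.2682 -0.3296 -1.647 ] 0.01745468482867071
caddy_mid 0.97 [133. 337.] (array([ 592. , -160.7]), array([63.3, 62.7]), 79.98)
caddy_mid 0.85 [332.  57.] (array([341.1, 103. ]), array([99.2, 69.2]), 20.73)
caddy_mid 0.83 [114.  93.] (array([339.7, -95.2]), array([100.1,  72.3]), 10.37)
lifter_grip 0.71 [323. 236.] (array([488.1,  70.6]), array([43.4, 78.2]), 80.09)
mat 0.85 [295. 223.] (array([488.1,  12.9]), array([58.6, 69.1]), 79.93)
caddy_lip 0.94 [122. 306.] [ 0.5491 -0.1692  0.007 ] [0.4339 0.024  0.2145]
caddy_lip 0.76 [ 87. 111.] [ 0.3459 -0.1291  0.007 ] [ 0.346  -0.1284  0.0079]
caddy_mid 0.78 [382. 175.] (array([ 586.9, -186.1]), array([103.9,  73.2]), 68.55)
caddy_mid 0.59 [353. 257.] (array([340.2, -99.4]), array([96.2, 67.5]), 10.11)
caddy_mid 0.57 [306. 172.] (array([595.5,  49.7]), array([99.8, 70.1]), 84.99)
mat 0.76 [313. 136.] (array([645.9,  36.2]), array([160.6, 355.2]), 80.33)
```

View pics/w3.png

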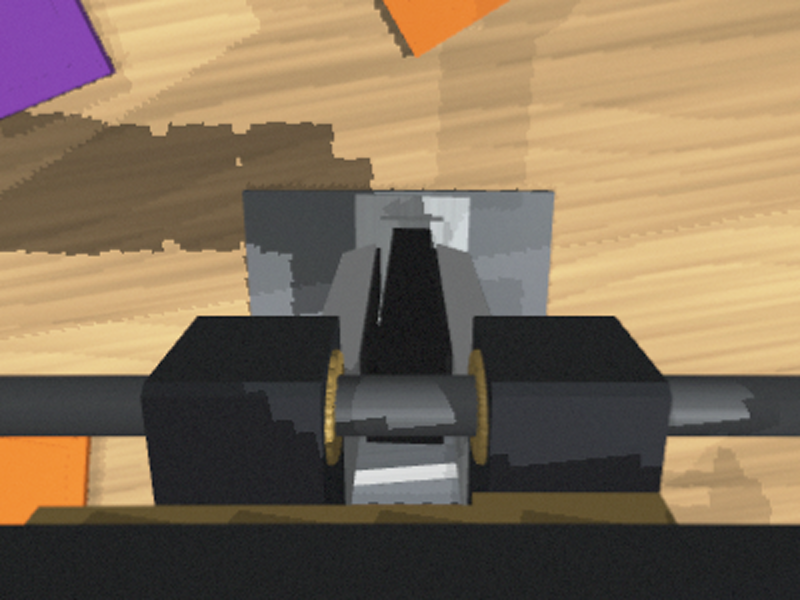

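View pics/t3.png

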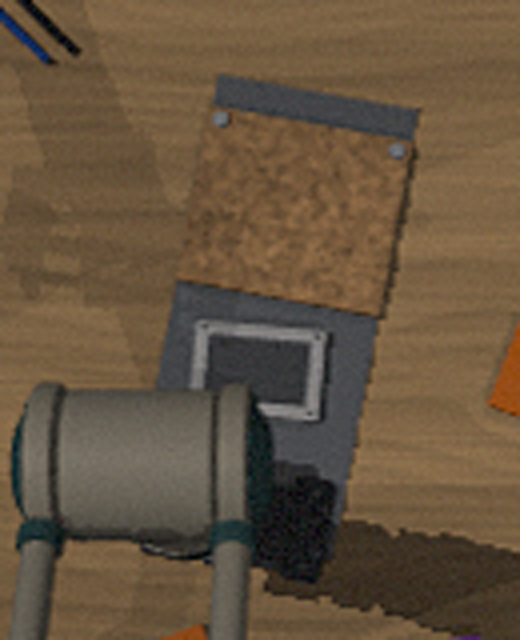

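The blade is parallel to the mat and on the caddy's line. The wrist view shows the mat's near edge at row ~190, parallel to the blade. The top view shows the caddy at crop (262,370), with the step about 20 mm beyond it. Next I lower the blade.

```bash
python3 -m creep '0 0 0 -5 0 15 10;0 0 0 -5 0 20 10;0 0 0 0 0 20 10;0 0 0 0 0 7 10;0 0 0 0 0 2 10;0 0 0 0 0 0 10;0 0 0 0 0 0 10'; python3 -m creep '0 0 0 0 0 1 10;0 0 0 0 0 0 10;0 0 0 0 0 0 10';python3 -m creep '0 0 0 0 0 1 10;0 0 0 0 0 0 10;0 0 0 0 0 0 10'
```

```text
time: 7.9
tool_pos: [0.4795, 0.0712, 0.0372]
orientation: [0.088, 0.996, 0.0, 0.001]
wrist_force: [-0.1, 0.0, -0.7]
opening: 0.017
grasp_force: 49.9
time: 8.15
tool_pos: [0.4792, 0.0712, 0.0361]
orientation: [0.088, 0.996, 0.0, 0.001]
wrist_force: [1.0, 0.5, -1.4]
opening: 0.0177
grasp_force: 49.9
time: 8.4
tool_pos: [0.4788, 0.0711, 0.0345]
orientation: [0.088, 0.996, 0.0, 0.0]
wrist_force: [-0.5, 0.4, -2.0]
opening: 0.0175
grasp_force: 49.9
```

```bash
python3 -m creep '0 0 0 0 0 0.7 10;0 0 0 0 0 0 10;0 0 0 0 0 0 10'; python3 -m creep '0 0 0 0 0 0.7 10;0 0 0 0 0 0 10;0 0 0 0 0 0 10';python3 -m creep '0 0 0 0 0 0.5 10;0 0 0 0 0 0 10;0 0 0 0 0 0 10'
```

```text
time: 8.65
tool_pos: [0.4787, 0.0711, 0.0337]
orientation: [0.088, 0.996, 0.0, -0.0]
wrist_force: [-0.5, -0.3, -0.9]
opening: 0.0177
grasp_force: 49.9
time: 8.9
tool_pos: [0.4789, 0.0712, 0.0334]
orientation: [0.088, 0.996, 0.0, 0.0]
wrist_force: [-1.2, 0.6, 2.6]
opening: 0.0173
grasp_force: 49.9
time: 9.15
tool_pos: [0.4789, 0.0714, 0.0333]
orientation: [0.088, 0.996, 0.0, 0.0]
wrist_force: [-1.8, 0.7, 6.5]
opening: 0.0173
grasp_force: 49.9
```

```bash
python3 -m creep '0 0 0 0 0 -0.7 10;0 0 0 -2 0 0 10;0 0 0 -2 0 0 10;0 0 0 -2 0 0 10;0 0 0 -2 0 0 10;0 0 0 -2 0 0 10;0 0 0 -2 0 0 10;0 0 0 -2 0 0 10;0 0 0 -2 0 0 10;0 0 0 -1 0 0 10;0 0 0 -1 0 0 10;0 0 0 -1 0 0 10;0 0 0 -1 0 0 10;0 0 0 -1 0 0 10;0 0 0 -1 0 0 10;0 0 0 -1 0 0 10;0 0 0 0 0 0 10;0 0 0 0 0 0 10'
python3 - <<'E'
from h import *
np.set_printoptions(precision=4,suppress=True)
d,T=cam('side'); save(d,'s4.png',(230,120,430,270),4)
for q,z in [('caddy_mid',.012)]:
    for r in robot.cut_out(q,'side')[:4]: print(q,round(r['p'],2),np.round(r['position']),rect(d,T,r['pixels'],z))
for q,z in [('lifter_tip',.003)]:
    for r in robot.spot_point(q,'side')[:1]: print(q,round(r['p'],2),np.round(r['position']),atz(d,T,r['position'],z))
E
```

```text
time: 10.65
tool_pos: [0.5018, 0.0671, 0.0333]
orientation: [0.088, 0.996, 0.0, 0.0]
wrist_force: [-1.6, 0.9, 4.0]
opening: 0.0174
grasp_force: 49.9
caddy_mid 0.97 [321. 193.] (array([596.3,  47.1]), array([100.4,  72.5]), 86.6)
caddy_mid 0.83 [272. 282.] (array([ 338.4, -101. ]), array([103.5,  73.5]), 9.86)
caddy_mid 0.73 [380. 249.] (array([ 584.6, -189.2]), array([102.6,  69.8]), 68.94)
caddy_mid 0.56 [226. 227.] (array([342. , 100.6]), array([103.4,  72.9]), 20.12)
lifter_tip 0.91 [309. 195.] [0.5645 0.0576 0.003 ]
```

View pics/s4.png

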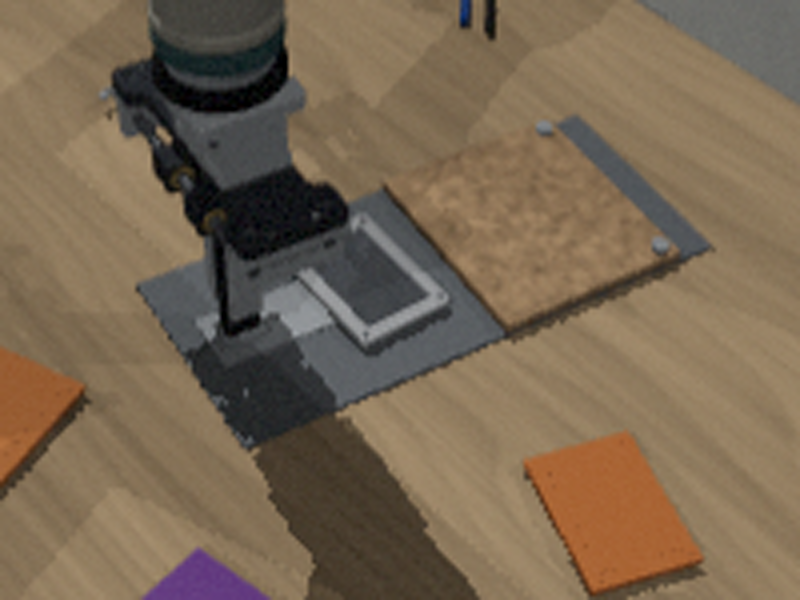

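The blade tip is just under the near edge at crop (330,310), and the caddy has not moved. I'll keep sliding.

```bash
python3 -m creep '0 0 0 -1 0 -0.2 10;0 0 0 -1 0 0 10;0 0 0 -1 0 0 10;0 0 0 -1 0 0 10;0 0 0 -1 0 0 10;0 0 0 -1 0 0 10;0 0 0 -1 0 0 10;0 0 0 -1 0 0 10;0 0 0 -1 0 0 10;0 0 0 -1 0 0 10;0 0 0 -1 0 0 10;0 0 0 -1 0 0 10;0 0 0 -1 0 0 10;0 0 0 -1 0 0 10;0 0 0 -1 0 0 10;0 0 0 -1 0 0 10;0 0 0 -1 0 0 10;0 0 0 -1 0 0 10;0 0 0 0 0 0 10'
python3 - <<'E'
from h import *
np.set_printoptions(precision=4,suppress=True)
o=robot.get_obs(); print(o['tool_pos'],o['wrist_force'],o['wrist_torque'])
for n in ['side','top']:
    d,T=cam(n)
    for r in robot.cut_out('caddy_mid',n)[:5]:
        if abs(r['position'][0]-315)<20 and r['position'][1]<220: print(n,round(r['p'],2),np.round(r['position']),rect(d,T,r['pixels'],.012))
save(d,'t5.png',(240,80,370,240),4)
E
```

```text
time: 12.38
tool_pos: [0.5195, 0.0639, 0.0334]
orientation: [0.088, 0.996, 0.0, 0.0]
wrist_force: [-0.6, -0.3, 0.3]
opening: 0.0177
grasp_force: 49.9
[0.5195 0.0639 0.0334] [-0.5915 -0.3327  0.3341] [-0.0179  0.082  -0.0238]
side 0.89 [327. 192.] (array([607.6,  43. ]), array([98.4, 73.9]), 80.34)
top 0.72 [318. 165.] (array([602.5,   8.4]), array([68.6, 33.9]), 0.79)
```

```bash
python3 -m creep '0 0 0 -1 0 0 10;0 0 0 -1 0 0 10;0 0 0 -1 0 0 10;0 0 0 -1 0 0 10;0 0 0 -1 0 0 10;0 0 0 -1 0 0 10;0 0 0 -1 0 0 10;0 0 0 0 0 0 10;0 0 0 0 0 0 10'; for i in 1 2; do python3 -m creep '0 0 0 -0.5 0 0 10;0 0 0 -0.5 0 0 10;0 0 0 0 0 0 10;0 0 0 0 0 0 10' | egrep 'pos|force'; done
```

```text
time: 13.33
tool_pos: [0.5263, 0.0627, 0.0334]
orientation: [0.088, 0.996, 0.0, 0.0]
wrist_force: [-0.2, 0.0, -1.0]
opening: 0.0172
grasp_force: 49.9
tool_pos: [0.5271, 0.0626, 0.0335]
wrist_force: [-1.1, 0.0, 0.5]
grasp_force: 49.9
tool_pos: [0.5281, 0.0624, 0.0335]
wrist_force: [-1.8, -0.1, 0.1]
grasp_force: 49.9
```

```bash
for i in 1 2 3; do python3 -m creep '0 0 0 -0.5 0 0 10;0 0 0 -0.3 0 0 10;0 0 0 0 0 0 10;0 0 0 0 0 0 10' | egrep 'pos|force'; done
```

```text
tool_pos: [0.5289, 0.0622, 0.0335]
wrist_force: [0.4, 0.0, 0.3]
grasp_force: 49.9
tool_pos: [0.5297, 0.0621, 0.0335]
wrist_force: [-0.4, 0.1, 0.4]
grasp_force: 49.9
tool_pos: [0.53, 0.0621, 0.0335]
wrist_force: [-1.9, 0.8, 3.4]
grasp_force: 49.9
```

```bash
for i in 1 2; do python3 -m creep '0 0 0 -0.4 0 0 10;0 0 0 0 0 0 10;0 0 0 0 0 0 10' | egrep 'pos|force'; done
python3 - <<'E'
from h import *
np.set_printoptions(precision=4,suppress=True)
for n in ['side','top']:
    d,T=cam(n)
    for r in robot.cut_out('caddy_mid',n)[:5]:
        if abs(r['position'][0]-315)<25 and r['position'][1]<220: print(n,round(r['p'],2),np.round(r['position']),rect(d,T,r['pixels'],.012))
    if n=='side': save(d,'s6.png',(270,130,420,240),5)
o=robot.get_obs(); print(o['tool_pos'],o['wrist_force'],o['wrist_torque'])
E
```

```text
tool_pos: [0.5303, 0.062, 0.0336]
wrist_force: [-3.6, 2.0, 4.1]
grasp_force: 49.9
tool_pos: [0.5305, 0.062, 0.0336]
wrist_force: [-4.0, 1.0, 5.7]
grasp_force: 49.9
side 0.82 [330. 190.] (array([618. ,  39.7]), array([99.8, 73.3]), 80.68)
top 0.64 [320. 164.] (array([613.4,   5.4]), array([71.8, 34. ]), 0.78)
[0.5305 0.062  0.0336] [-4.6601  1.335   5.3068] [ 0.1332  0.6544 -0.0038]
```

View pics/s6.png

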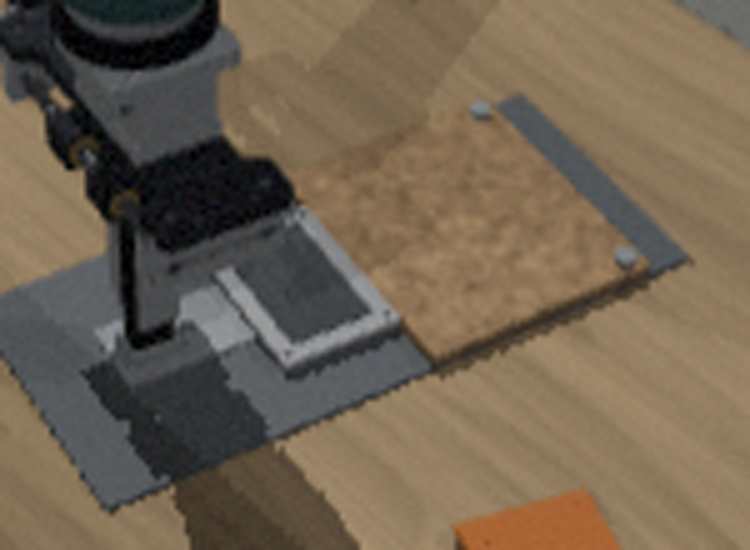

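The caddy is seated square against the step, its far edge touching the cork edge around crop (300,200)–(400,330). The push is steady at about 4.5 N. I'll hold it, back off 4 mm and start tilting.

```bash
python3 -m creep '0 0 0 -0.1 0 0 10;0 0 0 0 0 0 10;0 0 0 0 0 0 10;0 0 0 0 0 0 10;0 0 0 0 0 0 10;0 0 0 0 0 0 10;0 0 0 0 0 0 10'|egrep 'pos|force';  python3 -m creep '0 0 0 1.5 0 0 10;0 0 0 1.5 -1 0 10;0 0 0 1.2 -1 0 10; 0 0 0 0.8 -1 0 10;0 0 0 0 0 0 10;0 0 0 0 0 0 10'|egrep 'pos|force'
```

```text
tool_pos: [0.5305, 0.062, 0.0336]
wrist_force: [-4.1, 1.9, 6.5]
grasp_force: 49.9
tool_pos: [0.5261, 0.0595, 0.0334]
wrist_force: [-0.2, -0.1, -0.5]
grasp_force: 49.9
```

```bash
python3 -m creep '0 0 0 0 0 -1 10;0 0 0 0 0 -2 10;0 0 0 0 0 -2 10;0 0 0 0 0 -2 10;0 0 0 0 0 -2 10;0 0 0 0 0 -2 10;0 0 0 -0.6 0 -2.2 10;0 0 0 -0.6 0 -2.1 10;0 0 0 -0.6 0 -2.1 10;0 0 0 -0.6 0 -2.1 10;0 0 0 -1.2 0 -3.3 10;0 0 0 -1.3 0 -3.3 10;0 0 0 -1.3 0 -3.4 10;0 0 0 0 0 0 10'
python3 - <<'E'
from h import *
d,T=cam('side'); save(d,'s7.png',(270,110,420,240),5)
E
```

```text
time: 17.95
tool_pos: [0.533, 0.0586, 0.0638]
orientation: [0.088, 0.996, 0.0, 0.001]
wrist_force: [-0.2, -0.3, -1.0]
opening: 0.0173
grasp_force: 49.9
```

View pics/s7.png

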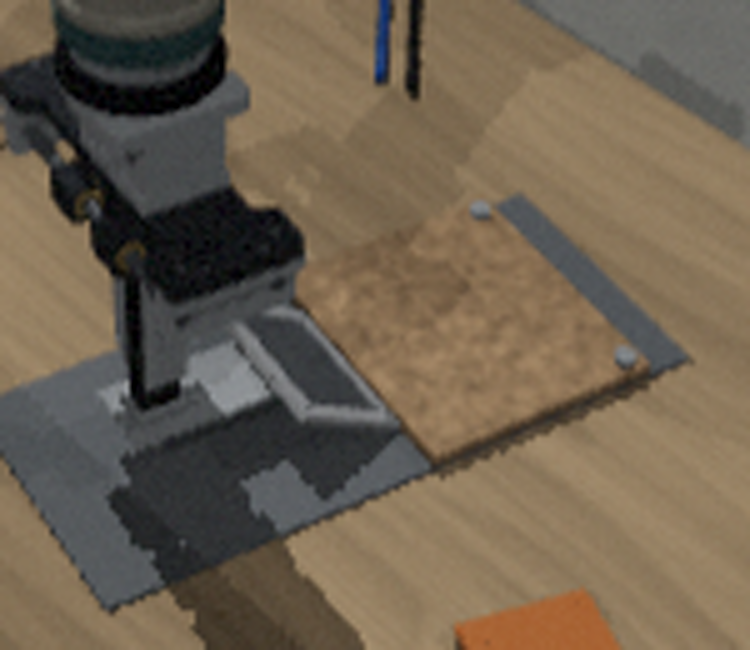

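The caddy is tilted about 30° on the blade, with its far edge at the step at crop (390,410). I'll go on along the arc.

```bash
python3 -m creep '0 0 0 -1.9 0 -3 10;0 0 0 -1.9 0 -3 10;0 0 0 -1.9 0 -3 10;0 0 0 -2.4 0 -2.6 10;0 0 0 -2.4 0 -2.6 10;0 0 0 -2.4 0 -2.6 10;0 0 0 0 0 0 10;0 0 0 0 0 0 10;0 0 0 -2.8 0 -2.1 10;0 0 0 -2.8 0 -2.1 10;0 0 0 -2.8 0 -2.1 10;0 0 0 -3.2 0 -1.5 10;0 0 0 -3.2 0 -1.5 10;0 0 0 -3.2 0 -1.5 10;0 0 0 0 0 0 10;0 0 0 0 0 0 10'
python3 - <<'E'
from h import *
np.set_printoptions(precision=4,suppress=True)
d,T=cam('side')
for r in robot.cut_out('caddy_mid','side')[:5]:
    if abs(r['position'][0]-330)<25 and r['position'][1]<220:
        ys,xs=np.nonzero(r['pixels']); P=np.array([p for p in (atdepth(d,T,(x,y)) for x,y in zip(xs,ys)) if p is not None])
        print(r['p'],r['position'],len(P),P.mean(0),np.percentile(P[:,2],[2,25,50,75,98]))
        u=np.array([.985,-.1735,0]); s=(P-[.6445,.037,0])@u*1000; z=P[:,2]*1000; k=(z>12)
        print('s by z',[(a,round(np.median(s[(z>a)&(z<a+10)]),1)) for a in range(5,85,10) if ((z>a)&(z<a+10)).sum()>5])
E
```

```text
time: 19.33
tool_pos: [0.5627, 0.0532, 0.0906]
orientation: [0.088, 0.996, 0.0, 0.0]
wrist_force: [-0.1, 0.9, -0.9]
opening: 0.0173
grasp_force: 49.9
0.46 [334.6, 182.9] 180 [0.632  0.0253 0.0489] [0.0124 0.0268 0.0582 0.0678 0.0712]
s by z [(5, np.float64(20.8)), (15, np.float64(-3.0)), (25, np.float64(-3.9)), (35, np.float64(-7.2)), (45, np.float64(-11.2)), (55, np.float64(-16.7)), (65, np.float64(-16.2))]
```

```bash
python3 -m creep '0 0 0 -2.6 0 -0.7 10;0 0 0 -2.6 0 -0.7 10;0 0 0 -2.6 0 -0.7 10;0 0 0 -2.6 0 -0.7 10;0 0 0 -2.7 0 -0.2 10;0 0 0 -2.7 0 -0.2 10;0 0 0 -2.7 0 -0.2 10;0 0 0 -2.7 0 -0.2 10;0 0 0 -2 0 0 10;0 0 0 -2 0 0 10;0 0 0 -2 0 0 10;0 0 0 -2 0 0 10;0 0 0 -2 0 0 10;0 0 0 0 0 0 10;0 0 0 0 0 0 10'
cat > c.py <<'E'
from h import *
np.set_printoptions(precision=4,suppress=True)
d,T=cam('side')
for r in robot.cut_out('caddy_mid','side')[:5]:
    if abs(r['position'][0]-340)<35 and r['position'][1]<220:
        ys,xs=np.nonzero(r['pixels']); P=np.array([p for p in (atdepth(d,T,(x,y)) for x,y in zip(xs,ys)) if p is not None])
        print(r['p'],r['position'],len(P),P.mean(0),np.percentile(P[:,2],[2,25,50,75,98]),rect(d,T,r['pixels'],.016))
        u=np.array([.985,-.1735,0]); s=(P-[.6445,.037,0])@u*1000; z=P[:,2]*1000
        print('s by z',[(a,round(np.median(s[(z>a)&(z<a+10)]),1)) for a in range(5,85,10) if ((z>a)&(z<a+10)).sum()>5])
E
python3 c.py
```

```text
time: 20.68
tool_pos: [0.5932, 0.0478, 0.0941]
orientation: [0.088, 0.996, 0.0, -0.0]
wrist_force: [0.2, 0.2, -1.1]
opening: 0.0172
grasp_force: 49.9
0.63 [347.4, 181.3] 615 [0.6646 0.0214 0.0383] [0.0063 0.0225 0.0397 0.0562 0.0629] (array([681.7,  47.8]), array([147.2,  82.2]), 79.15)
s by z [(5, np.float64(3.4)), (15, np.float64(7.2)), (25, np.float64(15.9)), (35, np.float64(22.8)), (45, np.float64(27.2)), (55, np.float64(35.7))]
```

```bash
python3 -m creep '0 0 0 0 0 0 10;0 0 0 0 0 0 10;0 0 0 0 0 0 10;0 0 0 0 0 0 10' | egrep 'time|force'; python3 c.py
```

```text
time: 21.12
wrist_force: [-0.4, 0.6, -1.3]
grasp_force: 49.9
0.95 [346.7, 185.1] 574 [0.6717 0.0205 0.0183] [0.0125 0.0163 0.0172 0.0188 0.0242] (array([673.5,  32.6]), array([104.2,  73.5]), 78.14)
s by z [(5, np.float64(10.8)), (15, np.float64(31.7)), (55, np.float64(7.2))]
```

```bash
python3 -m creep '0 0 0 0 0 -15 10;0 0 0 10 0 -15 10;0 0 0 25 0 0 10;0 0 0 25 0 0 10;0 0 0 14.3 21 0 10;0 0 0 14.3 21 0 10;0 0 0 14.3 21 0 10;0 0 0 14.3 21 0 10;0 0 0 14.3 21 0 10;0 0 0 14.3 21 0 10;0 0 0 14.3 21 0 10;0 0 0 14.3 21 0 10;0 0 0 14.3 21 0 10;0 0 0 14.3 21 0 10;0 0 0 0 0 0 10;0 0 0 0 0 0 10'; python3 -m creep '0 0 0 0 0 20 10;0 0 0 0 0 25 10;0 0 0 0 0 25 10;0 0 0 0 0 15 10;0 0 0 0 0 4 10;0 0 0 0 0 1 10;0 0 0 0 0 0 10;0 0 0 0 0 0 10'; python3 c.py
```

```text
time: 22.55
tool_pos: [0.4294, 0.2908, 0.1242]
orientation: [0.086, 0.996, -0.0, 0.0]
wrist_force: [-0.1, 0.0, -0.6]
opening: 0.0173
grasp_force: 49.9
time: 23.22
tool_pos: [0.4311, 0.2902, 0.0353]
orientation: [0.088, 0.996, 0.001, 0.001]
wrist_force: [-0.8, -0.2, -0.8]
opening: 0.0177
grasp_force: 49.9
0.95 [347.3, 180.0] 716 [0.6717 0.0324 0.0171] [0.0075 0.0163 0.0171 0.0184 0.0209] (array([671.6,  33.8]), array([105. ,  76.1]), 79.89)
s by z [(5, np.float64(2.1)), (15, np.float64(29.3))]
```

```bash
python3 -m creep '0 0 0 0 0 2 10;0 0 0 0 0 1.5 10;0 0 0 0 0 0 10;0 0 0 0 0 0 10'; for i in 1 2 3; do python3 -m creep '0 0 0 0 0 0.6 10;0 0 0 0 0 0 10;0 0 0 0 0 0 10' | egrep 'pos|wrist'; done
```

```text
time: 23.65
tool_pos: [0.4298, 0.29, 0.0307]
orientation: [0.088, 0.996, 0.0, 0.0]
wrist_force: [0.2, 0.1, -1.1]
opening: 0.0172
grasp_force: 49.9
tool_pos: [0.43, 0.2902, 0.0304]
wrist_force: [0.5, 1.0, 2.3]
tool_pos: [0.4301, 0.2905, 0.0303]
wrist_force: [-1.9, -0.0, 6.2]
tool_pos: [0.4301, 0.2907, 0.0302]
wrist_force: [-2.5, 0.1, 9.8]
```

```bash
python3 -m creep '0 0 0 0 0 -1.1 10;0 0 0 0 0 0 10;0 0 0 0 0 0 30;0 0 0 0 0 0 50;0 0 0 0 0 0 94;0 0 0 0 0 0 94;0 0 0 0 0 0 94;0 0 0 0 0 0 94;0 0 0 0 0 0 94;0 0 0 0 0 0 94;0 0 0 0 0 0 94;0 0 0 0 0 0 94;0 0 0 0 0 0 94;0 0 0 0 0 0 94'; python3 -m creep '0 0 0 0 0 -10 94;0 0 0 0 0 -25 94;0 0 0 0 0 -25 94;0 0 0 0 0 -30 94;0 0 0 0 0 -30 94;0 0 0 0 0 -30 94;0 0 0 20 0 -30 94;0 0 0 25 0 0 94;0 0 0 25 0 0 94;0 0 0 0 0 0 94;0 0 0 0 0 0 94'; python3 c.py
python3 - <<'E'
from h import *
d,T=cam('side'); save(d,'end.png',(180,70,440,260),3)
d,T=cam('wrist')
r=robot.cut_out('lifter_grip','wrist')[0]; print(r['p'],rect(d,T,r['pixels'],.002))
E
```

```text
time: 25.57
tool_pos: [0.4299, 0.29, 0.03]
orientation: [0.088, 0.996, 0.0, 0.0]
wrist_force: [0.1, 1.2, -0.1]
opening: 0.0923
grasp_force: 0.0
time: 26.48
tool_pos: [0.3602, 0.3024, 0.2111]
orientation: [0.087, 0.996, 0.0, 0.001]
wrist_force: [-0.5, -0.8, -0.0]
opening: 0.0938
grasp_force: 0.0
0.82 [343.1, 180.7] 667 [0.6711 0.0299 0.0175] [0.014  0.0164 0.0172 0.0185 0.021 ] (array([672.7,  32.3]), array([100.6,  71.8]), 81.05)
s by z [(5, np.float64(-3.8)), (15, np.float64(28.6))]
0.61 (array([453. , 286.1]), array([43.7, 85.2]), 79.26)
```

View pics/end.png

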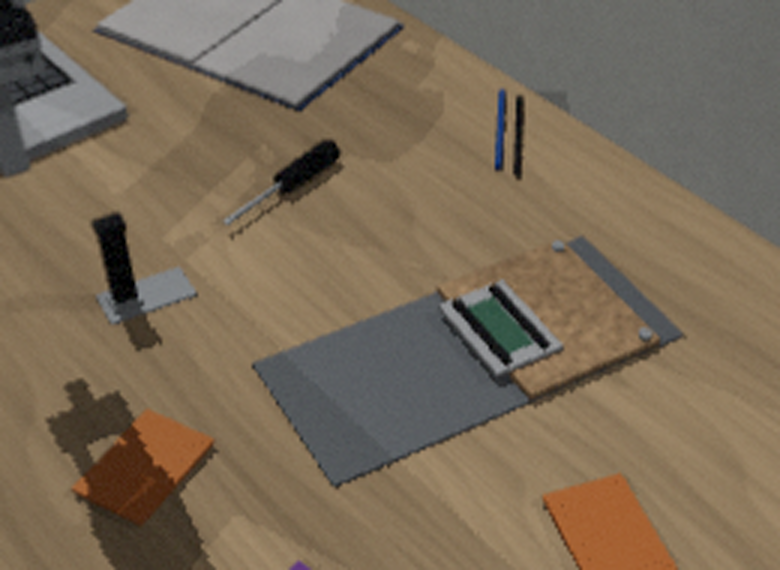

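The caddy lies on the cork with its rails up at (500,330). The lifter stands flat on the bare desk at (140,280), and the gripper is clear of everything.

```bash
python3 -c "
from workcell import robot; print(robot.sign_off())"
```

```text
the job is handed in; nothing more can be done
None
```

The caddy lies flat on the cork deck with its rails up, the lifter stands blade-flat on the bare desk beside the mat, and the job is handed in; no verdict was returned.

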